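# Put a fresh inlay medallion into the drying jig

### The job

Slide the fragile round inlay medallion along the bench, flat and without lifting it, through the jig's open mouth until it is home against the wall at the back, then swing the jig's glazed lid down over it and press it gently until it is fully shut. Handle both gently: under 15 N on the medallion (also when it meets a wall), under 20 N on the lid, and no slamming. Leave the bottle, jar, little casket and chisel where they are, and let go of everything at the end.

Things in the scene. Friction and masses are not known exactly. Their poses are not given: they have to be found in the camera images.
- medallion_center (a point): Centre (half-way up, 8 mm above the bench) of the loose medallion: a dark wooden disc with a white star inlay, 110 mm across and 16 mm thick, 130 to 250 g, lying flat on the bench, star up. Its z axis points up; its turn about z does not matter. It is too wide for a gripper; it slides on the bench under a light push.
- nest (a point): Centre of the medallion when home in the jig (touching the back wall; up to 6 mm short counts as home). Its axes are the jig's: x points from the open mouth towards the back wall, z up. The pale wooden jig is fixed to the bench, in another place and direction each time. It has no floor: the medallion slides on the bench (the cork is only a thin sheet).
- mouth (a point): Middle of the jig's mouth, 55 mm before the nest, same axes. Inner face of the back wall 110 mm ahead; side walls run from here to the back, inner faces 59 mm to either side (4 mm play a side). Walls 12 mm thick, 22 mm high. From the mouth two 16 mm high guides flare out, to 30 mm before this point and 83 mm to either side. The medallion's rear edge is level with this point when home.
- lid (a joint): Angle of the jig's lid: 0 is fully shut, 1.57 stands upright, 1.9 is its stop; it starts open, between 1.3 and 1.7. The lid is hinged on the back wall and lies over the walls when shut. Its hinge is stiff (0.28 N m), so it stays at any angle; about 2.5 N at its free edge moves it. Felt on the walls makes the shut stop slightly soft (1 to 3 mm at 10 N). Shut means under 0.03 rad.
- lid_hinge (a point): A point on the hinge line of the lid, at mid-width, 23 mm above the bench, 66 mm beyond the nest along the jig's x. The hinge line runs along this point's y. The frame turns with the lid; its x axis points from the lid's free edge to the hinge, its z out of the lid's upper (outer) face.
- lid_edge (a point): A point on the upper (outer) face of the lid, marked with a brass strip, 117 mm from the hinge line and 11 mm from the free edge, at mid-width. Its z points out of the upper face, its x towards the hinge. The lid is a dark wooden frame 128 mm long from the hinge, 142 mm wide and 8 mm thick, with a clear window 84 x 106 mm; it lies 23 to 31 mm above the bench when shut.
- glue_bottle: Standing white glue bottle with a red nozzle, 64 mm across, 185 mm high; origin at the centre of its underside. Bystander: within 12 mm of its place it counts as left alone.
- jar: Standing jar with a black cap, 68 mm across, 85 mm high; origin at the centre of its underside. Bystander, as the bottle.
- casket: Little dark inlaid box, 66 x 58 mm, 50 mm high; origin at the centre of its underside. Bystander, as the bottle.
- chisel: Chisel with a red handle lying on the bench, 200 mm long (100 mm handle 24 x 22 mm, 100 mm steel blade 14 mm wide); origin under its middle, x along it towards the blade. Bystander, as the bottle.
Things that resemble listed ones, but are neither listed nor needed, are in the scene too. What is shaped like the part that bears nest but purple is not meant.

How it is judged:
By the outcome, as a careful person would: the job done as asked, in the order asked, and still so for the second after the job is handed in, with the robot touching nothing.
It also fails if it takes over 72 s, if anything falls off the work surface, if the arm or the gripper's body presses on something with over 40 N, if the wrist force passes 120 N, or if a joint passes its speed limit or range.

### The arm

A 6-joint arm with a two-finger parallel gripper is mounted at the origin on the work surface. World frame = base frame: x ahead of the robot, y to its left, z up, the work surface at z = 0. Lengths are in m, angles in rad, forces in N, time in s.
With the tool pointing down it reaches from about 0.3 to 0.85 m from the base axis. Payload 4.2 kg.
Tool frame: the origin (TCP) lies midway between the tips of the shut fingers; the grasp point (between the pads) lies 19 mm behind it; z points along the fingers, y is the line along which they close (so a half turn about z gives the same grasp; the last joint's range is limited). The gripper opens to 91 mm and grips with 3 to 60 N. Pads are 32 mm wide; open, the fingers measure 118 mm over their backs; the gripper's body (76 mm by 178 mm) begins 60 mm behind the grasp point.
Start: joints at [-1.367, 0.32, 1.565, -0, 1.257, -0.02], TCP at [0.128, -0.561, 0.214] pointing down, gripper open.
Joint ranges: [-3.11, 3.11], [-0.84, 2.01], [0.21, 2.61], [-1.34, 4.49], [0.05, 2.63], [-2.56, 2.56]. Speed limits (rad/s): [2.57, 2.57, 3.14, 3.14, 3.14, 3.14].

### API

Orientations are given as a rotation vector (axis times angle).
In Python, from workcell import robot gives the robot as it stands. The module is installed in compiled form; this text tells all that it offers.
- The arm moves only by the tool send_rows, never from a script. Its argument "moves" is one flat list of numbers, 5 for each row, row after row: the shift along the tool's x, y, z each as a share of 0.5 m, from -1 to 1, then the turn about the tool's z as a share of 90 degrees, from -1 to 1, then the opening, from 0 (shut) to 1 (fully open). In form: [tx, ty, tz, twist, grip, tx, ty, tz, twist, grip, ...]. A call has 1 to 10 rows; each row is the pose to reach, as a shift and turn from the pose commanded when the call began, along the tool's axes at that moment; what a row does not reach only later rows make up. A row lasts 1/10 s, in which the tool goes at most 50 mm and 8.59 degrees, less where a joint would pass 70% of its speed; a pose out of reach is approached as far as the arm can. A call with a number of a shift or a turn outside -1 to 1 is refused whole. A call with a gripper value outside its range is refused whole. The fingers move at their own pace and stop on an object; "squeeze" is the grip in N (left out, the last holds). Time passes only in rows, so rows that repeat a pose let the fingers close. It gives the time, the measured TCP pose, the force, the opening and the grip force at its end, in the units of the state.
- robot.get_state(): the state, without advancing time (a new reading comes with each control period).
- robot.grab_frame(name): name is "side" or "top" or "wrist"; returns a dict with "pixels" (400x640x3 uint8, red, green, blue), "z_map" (400x640 float32, m along the optical axis (not along the pixel's ray), 0 where there is no reading), "fx", "fy", "cx", "cy" (pixels), "xyz" and "attitude" of the camera in the world. Camera axes: x right, y down, z forward; pixel columns grow to the right and rows downward; lengths in m; the calibration is good to about 2 mm. The wrist camera is an equidistant fisheye: a pixel r from the principal point sees the ray r / f radians off the axis. A picture is of the moment at which its call begins.
- robot.sign_off(): hands the job in; it is judged then, once.
Trained networks look in a picture, given as the dict that the camera call returned (one of the last four; its "shot" number tells which), for a name from the list of things; names that differ only in an ending like _2 or _b are one class to them, and where a whole thing is asked for, a point or a joint stands for the part that bears it (a point fixed in the world has none). Each returns a list of dicts, best first, with "score" (0 to 1); they miss things now and then, are a little off and sometimes report something else, mostly with a low value. They report only what shows in the picture. A call takes as long as a camera call. They do not tell look-alikes from the thing itself.
- robot.search_frame(picture, name): "extent" ([left, top, right, bottom] as shares, 0 to 1, of the picture: columns of its width, rows of its height, round what is visible of it).
- robot.outline_of(picture, name): "region" (400x640 bool, what is visible of it) and "extent" ([left, top, right, bottom] as shares, 0 to 1, of the picture: columns of its width, rows of its height, round what is visible of it).
- robot.pinpoint(picture, name): "point" ([column, row] as shares, 0 to 1, of the picture: columns of its width, rows of its height: a listed point, or the origin of a listed thing).
The state is a dict: "t": time; "qpos": joint angles; "qd": joint speeds; "joint_torque": joint torques, N m; "tool_pos": TCP position; "tool_rot": TCP orientation; "wrist_force": force on the tool from outside, world axes, zero at the start; "ft_torque": the same for the moment, N m; "opening": finger opening in m; "grasp_force": force on a finger pad.
Only numpy, scipy, OpenCV 4.12 (cv2) and the standard library are available. Lean on these libraries where they do the work, as an engineer would, in place of code of your own. Each camera call takes 0.05 s, during which the arm holds its last target. There are 200 camera calls.

## Working session

There is one attempt and no reset: what is moved stays moved. The work goes in short steps, Python scripts to look and compute and a tool call to move; the robot and the scene stay as the last step left them, time stands still between calls to the robot, and variables do not carry over. Pictures are saved under pics/ and viewed, at most 10 in all, crops included, and the job is handed in when it is done.

Besides the shell and the picture viewer there is one more tool, called after "Call:" as name(argument=value, ...), one argument or row to a line, values as JSON. send_rows: Moves the arm, as the interface text tells. Shift numbers are shares of 0.5 m and turn numbers shares of 90 degrees, none past 1 either way. Its arguments: {"type":"object","properties":{"moves":{"type":"array"},"squeeze":{"type":"number"}},"required":["moves"]}

```bash
mkdir -p pics
cat > h.py <<'E'
import numpy as np, cv2
from scipy.spatial.transform import Rotation as R
from workcell import robot
def att(p):
    a=np.array(p["attitude"],float)
    return a if a.shape==(3,3) else R.from_rotvec(a).as_matrix() if a.size==3 else R.from_quat(a).as_matrix()
def ray(p,u,v):
    x=(u-p["cx"])/p["fx"]; y=(v-p["cy"])/p["fy"]
    return x,y
def cloud(p):
    v,u=np.mgrid[0:400,0:640]; z=p["z_map"]
    c=np.stack([(u-p["cx"])/p["fx"]*z,(v-p["cy"])/p["fy"]*z,z],-1)
    return c@att(p).T+np.array(p["xyz"])
def at_height(p,u,v,h):
    d=att(p)@np.array([(u-p["cx"])/p["fx"],(v-p["cy"])/p["fy"],1.]); o=np.array(p["xyz"])
    return o+d*(h-o[2])/d[2]
def save(p,n): cv2.imwrite("pics/"+n,p["pixels"][...,::-1])
E
python3 - <<'E'
from h import *
np.set_printoptions(precision=4,suppress=True)
print(robot.get_state())
for n in("top","side"):
    p=robot.grab_frame(n); save(p,n+"1.png"); c=cloud(p)
    print(n,p["xyz"],p["attitude"],p["fx"],p["cx"],p["cy"])
    for t in["medallion_center","nest","mouth","lid_hinge","lid_edge"]:
        for q in robot.pinpoint(p,t)[:3]:
            u,v=np.array(q["point"])*[640,400]; iu,iv=int(min(u,639)),int(min(v,399))
            print(t,round(q["score"],2),u.round(),v.round(),c[iv,iu],at_height(p,u,v,.008))
    for t in["glue_bottle","jar","casket","chisel","lid"]:
        for q in robot.outline_of(p,t)[:2]:
            m=q["region"]&(p["z_map"]>0); print(t,round(q["score"],2),np.median(c[m],0),c[m].min(0),c[m].max(0))
E
```

```text
{'t': 0.0, 'qpos': array([-1.367 ,  0.3203,  1.5657, -0.    ,  1.2574, -0.02  ]), 'qd': array([ 0.002 , -0.0003, -0.0001, -0.0003,  0.    ,  0.0003]), 'joint_torque': array([ -0.0033, -41.2455, -23.1969,   0.0725,   0.0459,  -0.0001]), 'tool_pos': array([ 0.1275, -0.5602,  0.2131]), 'tool_rot': array([-3.1202, -0.3506,  0.0003]), 'wrist_force': array([-0.6182,  0.1372,  0.7523]), 'ft_torque': array([-0.0272,  0.0563,  0.0319]), 'grasp_force': 0.0, 'opening': 0.0918098509507201}
top [0.3918 0.0109 1.4567] [-2.181   2.1998 -0.0946] 460.9810334980726 314.29919104731096 203.20526289082545
medallion_center 0.64 421.0 196.0 [ 0.5173 -0.3444  0.0167] [ 0.5178 -0.3471  0.008 ]
nest 0.78 203.0 302.0 [0.2006 0.336  0.0318] [0.1958 0.3389 0.008 ]
nest 0.58 231.0 183.0 [ 0.5688  0.2559 -0.0063] [0.5646 0.2521 0.008 ]
mouth 0.74 249.0 177.0 [0.5834 0.2008 0.0015] [0.5823 0.1974 0.008 ]
mouth 0.71 224.0 299.0 [0.2054 0.273  0.0281] [0.2016 0.274  0.008 ]
lid_hinge 0.71 184.0 312.0 [0.1709 0.3939 0.0295] [0.1655 0.397  0.008 ]
lid_hinge 0.55 210.0 186.0 [0.5495 0.3091 0.0565] [0.5534 0.3183 0.008 ]
[... 1374 characters left out ...]
619 0.3138 0.0297] [0.5801 0.3048 0.008 ]
lid_edge 0.83 316.0 326.0 [0.2103 0.2803 0.0313] [0.2223 0.269  0.008 ]
lid_edge 0.57 205.0 222.0 [0.5684 0.3202 0.1469] [0.727  0.2439 0.008 ]
glue_bottle 0.72 [0.3508 0.2022 0.0932] [ 0.3328  0.0453 -0.0025] [0.5286 0.2213 0.1876]
casket 0.78 [ 0.5578 -0.077   0.0423] [ 0.5346 -0.1753 -0.0012] [ 0.6522 -0.0537  0.0573]
chisel 0.57 [ 0.727  -0.3202  0.0183] [ 0.717  -0.3903  0.0004] [ 0.7471 -0.1922  0.0285]
chisel 0.41 [0.5527 0.3114 0.0927] [ 0.4853  0.2348 -0.0023] [0.7908 0.3315 0.1556]
lid 0.82 [0.5506 0.3113 0.0934] [ 0.4853  0.2405 -0.0018] [0.7246 0.3315 0.1556]
lid 0.75 [0.1857 0.336  0.0304] [ 0.1026  0.2337 -0.0031] [0.2771 0.4164 0.0365]
```

View pics/top1.png

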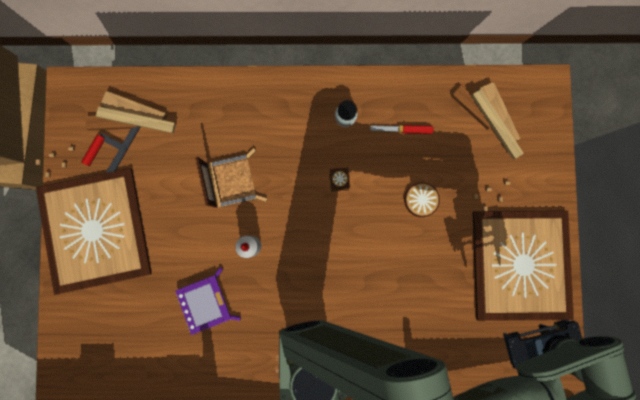

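View pics/side1.png

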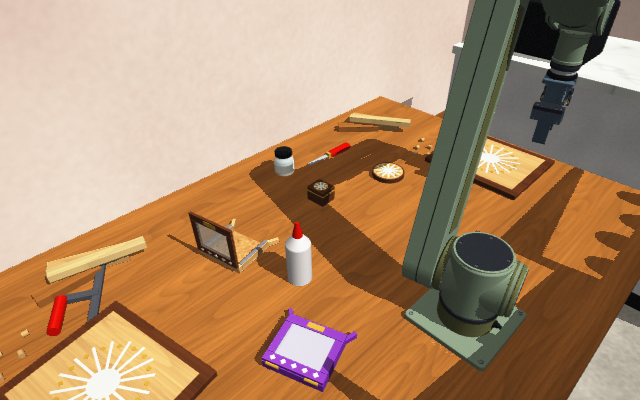

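The top view shows the medallion at (422,199), the casket at (340,179), and the jig with its cork and upright lid at (232,180), mouth to the right. The bottle is at (247,246), and the purple decoy at (203,305) already has its lid shut. The side view agrees. The casket stands between the medallion and the jig, so I'll fit the jig's direction next.

Run:
```python
from h import *
np.set_printoptions(precision=4,suppress=True)
p=robot.grab_frame("top"); c=cloud(p)
cv2.imwrite("pics/jig.png",cv2.resize(p["pixels"][130:230,190:290,::-1],(600,600),interpolation=cv2.INTER_CUBIC))
np.save("top.npy",p["pixels"])
import pickle; pickle.dump({k:p[k] for k in p},open("top.pkl","wb"))
m=robot.outline_of(p,"medallion_center")
for q in m[:2]:
    (u,v),r=cv2.minEnclosingCircle(np.argwhere(q["region"])[:,::-1].astype(np.float32)); print(q["score"],u,v,r,at_height(p,u,v,.016))
for t in["casket","jar","glue_bottle"]:
    q=robot.outline_of(p,t)[0]["region"]; z=c[...,2]
    s=q&(z>{"casket":.04,"jar":.07,"glue_bottle":.06}[t]); print(t,(c[s].min(0)+c[s].max(0))/2,np.percentile(c[s],[2,98],axis=0)[:,:2])
```

```text
0.71 421.7549133300781 200.06863403320312 17.718652725219727 [ 0.5045 -0.3466  0.016 ]
casket [ 0.4975 -0.0526  0.7484] [[ 0.5378 -0.1151]
 [ 0.6004 -0.0573]]
jar [ 0.5986 -0.0634  0.7636] [[ 0.7477 -0.1367]
 [ 0.8023 -0.0824]]
glue_bottle [0.3661 0.1135 0.7599] [[0.3379 0.1595]
 [0.3934 0.2133]]
```

View pics/jig.png

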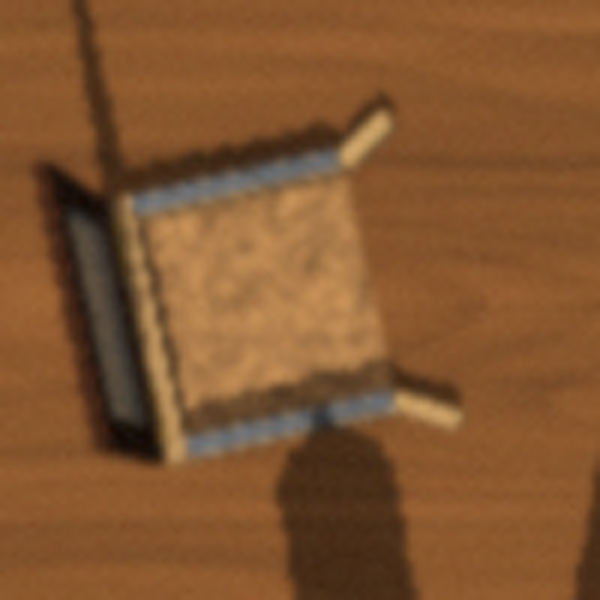

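The enlarged crop (6x, offset (190,130)) shows the grey-blue felt tops of both side walls, ending at the mouth near (338,160) and (393,400). The guides flare to the right. I'll fit the jig pose from the felt.

```bash
cat > jig.py <<'E'
from h import *
import pickle
p=pickle.load(open("top.pkl","rb")); im=p["pixels"].astype(int)
f=(im[...,2]>im[...,0]+5)&(im[...,2]>80)
f[:150]=0;f[210:]=0;f[:,:210]=0;f[:,262:]=0
n,l,s,ce=cv2.connectedComponentsWithStats(f.astype(np.uint8))
out=[]
for i in range(1,n):
    if s[i,4]<20: continue
    vu=np.argwhere(l==i); P=np.array([at_height(p,u,v,.0225)[:2] for v,u in vu])
    cen=P.mean(0); d=np.linalg.svd(P-cen)[2][0]; d=d*np.sign(d[1]); t=(P-cen)@d
    print(s[i],cen,np.degrees(np.arctan2(d[1],d[0])),t.min(),t.max(),np.ptp((P-cen)@[d[1],-d[0]])); out.append((cen,d,t.min(),t.max()))
E
python3 jig.py
```

```text
(no output)
```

Call:
send_rows(
  moves=[0.1,0,0,0,0.66,0.2,0,0,0,0.66,0.3,0,0,0,0.66,0.4,0,0,0,0.66],
)

```text
t: 1.75
tool_pos: [0.3243, -0.5158, 0.2141]
tool_rot: [3.122, 0.35, 0.0]
wrist_force: [0.6, -0.3, -0.3]
opening: 0.0622
grasp_force: 0.0
```

```bash
sed -i 's/^f=.*/f=(im[...,2]>im[...,0]*0.8)\&(im[...,0]>60)/' jig.py && python3 jig.py; python3 -c "
from jig import *
print(im[157:164,230], im[196:202,238])"
```

```text
[212 155  34  10 102] [0.63556316 0.25948712] 102.88287822163953 -0.0531726749392807 0.05277653394087823 0.009551841138530689
[221 196  34   9  94] [0.50862737 0.23001659] 102.59286612438217 -0.052143489538152406 0.053153203366681265 0.009393565339106708
[212 155  34  10 102] [0.63556316 0.25948712] 102.88287822163953 -0.0531726749392807 0.05277653394087823 0.009551841138530689
[221 196  34   9  94] [0.50862737 0.23001659] 102.59286612438217 -0.052143489538152406 0.053153203366681265 0.009393565339106708
[[ 70  52  34]
 [ 84  73  66]
 [102 102 102]
 [115 113 113]
 [127 114  98]
 [142 111  76]
 [151 111  68]] [[ 89  64  38]
 [ 91  66  44]
 [104  86  67]
 [117 110 101]
 [115 115 115]
 [122 116 109]]
```

```bash
cat > go.py <<'E'
from h import *
import sys
def go(x,y,z,yaw):
    s=robot.get_state(); Rt=R.from_rotvec(s["tool_rot"]).as_matrix(); ps=np.degrees(np.arctan2(Rt[1,0],Rt[0,0]))
    d=Rt.T@(np.array([x,y,z])-s["tool_pos"]); tw=-((yaw-ps+180)%360-180)
    print("t",round(s["t"],2),"yaw",ps.round(2),"shift share",(d/.5).round(4),"twist share",round(tw/90,4),"q",s["qpos"].round(2),"F",s["wrist_force"].round(1))
if __name__=="__main__": go(*map(float,sys.argv[1:]))
E
python3 go.py 0.524 -0.430 0.15 102.9
```

```text
t 1.75 yaw 12.79 shift share [ 0.4275 -0.0789  0.1282] twist share -1.0012 q [-1.03  0.37  1.48 -0.    1.29  0.32] F [ 0.6 -0.3 -0.3]
```

Call:
send_rows(
  moves=[0.06,-0.01,0.01,-0.09,0.66,0.12,-0.02,0.03,-0.18,0.66,0.18,-0.03,0.05,-0.27,0.66,0.24,-0.04,0.07,-0.36,0.66,0.3,-0.05,0.09,-0.45,0.66,0.34,-0.06,0.1,-0.54,0.66,0.38,-0.07,0.11,-0.63,0.66,0.41,-0.075,0.12,-0.72,0.66,0.4275,-0.079,0.128,-0.81,0.66,0.4275,-0.079,0.128,-0.9,0.66],
)

```text
t: 2.75
tool_pos: [0.5233, -0.4293, 0.1489]
tool_rot: [-2.137, -2.301, -0.001]
wrist_force: [-0.4, -0.4, 0.2]
opening: 0.06
grasp_force: 0.0
```

```bash
python3 go.py 0.524 -0.430 0.007 102.9
python3 - <<'E'
from h import *
p=robot.grab_frame("wrist"); save(p,"w1.png")
E
```

```text
t 2.75 yaw 94.25 shift share [-0.0018  0.0015  0.2838] twist share -0.0961 q [-0.7   0.52  1.4   0.    1.22 -0.78] F [-0.4 -0.4  0.2]
```

View pics/w1.png

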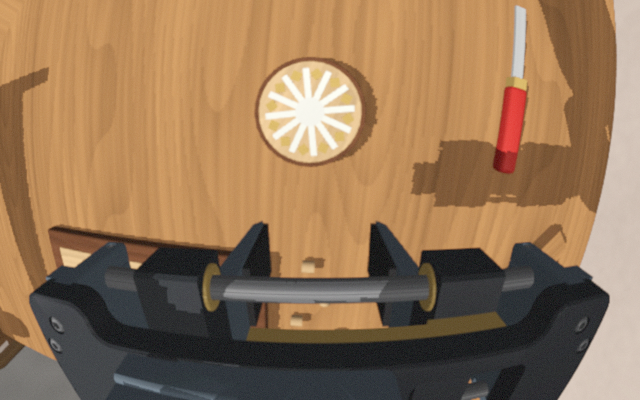

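The wrist view shows the medallion at (310,111), clear ahead of the fingers. There is a look-alike tray at lower left, and chips near (305,268) behind the fingers. I'll refine the disc centre with this camera.

```bash
cat >> h.py <<'E'
def fish(p,u,v,h):
    d=np.array([(u-p["cx"])/p["fx"],(v-p["cy"])/p["fy"]]); r=np.hypot(*d)
    k=np.array([*(d/max(r,1e-9)*np.sin(r)),np.cos(r)]); k=att(p)@k; o=np.array(p["xyz"])
    return o+k*(h-o[2])/k[2]
def disc(p):
    best=robot.outline_of(p,"medallion_center")[0]; P=[]
    cs=max(cv2.findContours(best["region"].astype(np.uint8),cv2.RETR_EXTERNAL,cv2.CHAIN_APPROX_NONE)[0],key=len)[:,0]
    P=np.array([fish(p,u,v,.012)[:2]*1000 for u,v in cs],np.float32)
    return best["score"],cv2.minEnclosingCircle(P)
E
python3 - <<'E'
from h import *
p=robot.grab_frame("wrist"); print(disc(p), fish(p,310,111,.016))
E
```

```text
(0.64, ((508.1802978515625, -349.3792419433594), 55.87891387939453)) [ 0.50810709 -0.34972689  0.016     ]
```

Call:
send_rows(
  moves=[0,0,0.08,-0.095,0.66,-0.002,0.0015,0.16,-0.096,0.66,-0.002,0.0015,0.22,-0.096,0.66,-0.002,0.0015,0.26,-0.096,0.66,-0.002,0.0015,0.28,-0.096,0.66,-0.002,0.0015,0.283,-0.096,0.66],
)

```text
t: 3.5
tool_pos: [0.5225, -0.4311, 0.0074]
tool_rot: [-1.968, -2.446, 0.0]
wrist_force: [0.8, 0.2, 0.2]
opening: 0.0601
grasp_force: 0.0
```

```bash
python3 go.py 0.524 -0.430 0.007 102.9
```

```text
t 3.5 yaw 102.36 shift share [0.0015 0.0034 0.0009] twist share -0.006 q [-0.71  0.65  1.56 -0.    0.93 -0.92] F [0.8 0.2 0.2]
```

Call:
send_rows(
  moves=[0.03,0,0,0,0.66,0.04,0,0,0,0.66,0.05,0,0,0,0.66,0.062,0,0,0,0.66,0.078,0,0,0,0.66,0.098,0,0,0,0.66,0.12,0,0,0,0.66,0.142,0,0,0,0.66,0.164,0,0,0,0.66,0.186,0,0,0,0.66],
)

```text
t: 4.5
tool_pos: [0.5028, -0.3395, 0.0085]
tool_rot: [1.967, 2.45, -0.0]
wrist_force: [0.6, -1.2, 1.2]
opening: 0.0604
grasp_force: 0.9
```

Run:
```python
from h import *
from go import go
go(.45,-.1,.007,102.4)
p=robot.grab_frame("wrist"); save(p,"w2.png"); print(disc(p))
```

```text
t 4.5 yaw 102.48 shift share [4.904e-01 3.000e-04 3.000e-03] twist share 0.0008 q [-0.61  0.56  1.75 -0.    0.84 -0.83] F [ 0.6 -1.2  1.2]
(0.92, ((490.1358947753906, -279.8825378417969), 56.264163970947266))
```

View pics/w2.png

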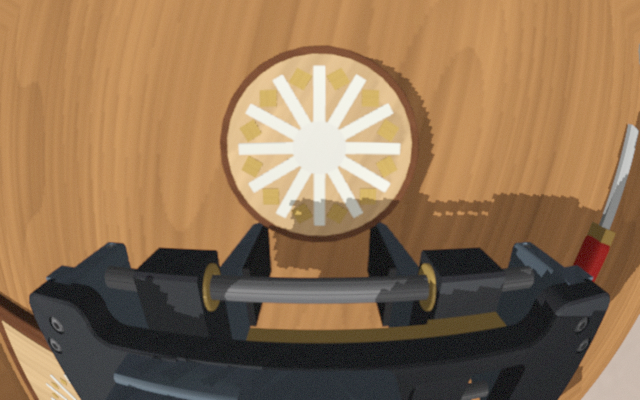

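The disc is seated in the two-finger cradle, with its centre at pixel (320,148), 61 mm ahead of the TCP. I'll keep pushing.

Call:
send_rows(
  moves=[0.022,0,0,0,0.66,0.048,0,0,0,0.66,0.076,0,0,0,0.66,0.106,0,0,0,0.66,0.136,0,0,0,0.66,0.166,0,0,0,0.66,0.196,0,0,0,0.66,0.226,0,0,0,0.66,0.256,0,0,0,0.66,0.286,0,0,0,0.66],
)

```text
t: 5.6
tool_pos: [0.4719, -0.1996, 0.0085]
tool_rot: [1.967, 2.449, -0.0]
wrist_force: [-0.3, -0.7, -1.3]
opening: 0.0601
grasp_force: 0.4
```

Call:
send_rows(
  moves=[0.03,0,0,0,0.66,0.06,0,0,0,0.66,0.09,0,0,0,0.66,0.12,0,0,0,0.66,0.15,0,0,0,0.66,0.18,0,0,0,0.66,0.208,0,0,0,0.66,0.23,0,0,0,0.66,0.248,0,0,0,0.66,0.26,0,0,0,0.66],
)

```text
t: 6.6
tool_pos: [0.444, -0.0732, 0.0085]
tool_rot: [1.966, 2.45, -0.0]
wrist_force: [-0.2, -1.1, -0.3]
opening: 0.0602
grasp_force: 0.5
```

Run:
```python
from h import *
from go import go
go(.45,-.1,.007,102.4)
p=robot.grab_frame("wrist"); s,(c,r)=disc(p); print(s,c,r)
x=np.array([-.2233,.9748]);B=np.array([.584,.191])-.085*x;c=np.array(c)/1000
d=B-c; L=np.hypot(*d); yaw=np.degrees(np.arctan2(d[1],d[0])); st=c-d/L*.085
print("leg2",L,yaw,"start",st); go(*st,.05,yaw)
```

```text
t 6.6 yaw 102.49 shift share [-0.055   0.0002  0.0029] twist share 0.001 q [-0.19  0.38  2.11 -0.    0.65 -0.41] F [-0.2 -1.1 -0.3]
0.79 (431.1375427246094, -13.452644348144531) 56.21141052246094
leg2 0.21051189871193376 35.28290666719153 start [ 0.3617512  -0.06254984]
t 6.7 yaw 102.5 shift share [ 0.0565 -0.1558 -0.0831] twist share 0.7469 q [-0.19  0.38  2.11  0.    0.65 -0.41] F [ 0.1 -0.4 -0.5]
```

Call:
send_rows(
  moves=[-0.04,0,0,0,0.66,-0.05,0,-0.06,0,0.66,-0.03,-0.05,-0.083,0.09,0.66,0,-0.09,-0.083,0.18,0.66,0.03,-0.12,-0.083,0.27,0.66,0.05,-0.14,-0.083,0.36,0.66,0.0565,-0.15,-0.083,0.45,0.66,0.0565,-0.156,-0.083,0.54,0.66,0.0565,-0.156,-0.083,0.63,0.66,0.0565,-0.156,-0.083,0.72,0.66],
)

```text
t: 7.7
tool_pos: [0.3619, -0.0634, 0.0501]
tool_rot: [2.976, 1.004, 0.0]
wrist_force: [-0.4, -0.4, -0.3]
opening: 0.0601
grasp_force: 0.0
```

```bash
python3 go.py 0.3618 -0.0625 0.008 35.3
```

```text
t 7.7 yaw 37.29 shift share [ 0.0009 -0.0017  0.0841] twist share 0.0221 q [-0.2   0.2   2.24 -0.    0.7   0.72] F [-0.4 -0.4 -0.3]
```

Call:
send_rows(
  moves=[0,0,0.05,0.022,0.66,0,0,0.075,0.022,0.66,0,0,0.084,0.022,0.66,0.02,0,0.084,0.022,0.66,0.035,0,0.084,0.022,0.66,0.045,0,0.084,0.022,0.66,0.055,0,0.084,0.022,0.66,0.068,0,0.084,0.022,0.66,0.086,0,0.084,0.022,0.66,0.108,0,0.084,0.022,0.66],
)

```text
t: 8.7
tool_pos: [0.405, -0.0298, 0.0081]
tool_rot: [2.991, 0.962, -0.0]
wrist_force: [-1.1, -0.4, 1.7]
opening: 0.0599
grasp_force: 0.9
```

Call:
send_rows(
  moves=[0.026,0,0,0,0.66,0.052,0,0,0,0.66,0.08,0,0,0,0.66,0.108,0,0,0,0.66,0.136,0,0,0,0.66,0.164,0,0,0,0.66,0.192,0,0,0,0.66,0.216,0,0,0,0.66,0.236,0,0,0,0.66,0.25,0,0,0,0.66],
)

```text
t: 9.7
tool_pos: [0.5069, 0.0433, 0.0079]
tool_rot: [2.99, 0.963, 0.0]
wrist_force: [-1.5, -1.2, -0.3]
opening: 0.0602
grasp_force: 0.9
```

```bash
cat > rel.py <<'E'
from h import *
from go import go
p=robot.grab_frame("wrist"); s,(c,r)=disc(p); c=np.array(c)/1000
x=np.array([-.2233,.9748]);M=np.array([.584,.191]);l=np.array([-x[1],x[0]])
print("disc",s,c,r,"in jig frame from mouth",(c-M)@x,"lateral left",(c-M)@l)
go(*M,.008,35.3)
E
python3 rel.py
```

```text
disc 0.58 [0.5572179  0.07921168] 56.37499237060547 in jig frame from mouth -0.10299081278991701 lateral left 0.05106952786178582
t 9.8 yaw 35.7 shift share [ 2.970e-01 -1.504e-01  1.000e-04] twist share 0.0045 q [0.06 0.44 1.98 0.   0.71 1.01] F [-0.2  0.8  0.2]
```

Call:
send_rows(
  moves=[0.015,0,0,0,0.66,0.035,0,0,0,0.66,0.057,0,0,0,0.66,0.078,0,0,0,0.66,0.096,0,0,0,0.66,0.108,0,0,0,0.66],
)

```text
t: 10.4
tool_pos: [0.551, 0.0749, 0.0079]
tool_rot: [2.99, 0.963, 0.001]
wrist_force: [-1.2, -0.6, -0.2]
opening: 0.0607
grasp_force: 0.5
```

```bash
python3 rel.py
python3 - <<'E'
from go import *
x=np.array([-.2233,.9748]);M=np.array([.584,.191])
go(*(M-.17*x),.05,102.9)
E
```

```text
disc 0.77 [0.60157794 0.11035865] 56.658023834228516 in jig frame from mouth -0.0825343422027588 lateral left 0.0008722356498717542
t 10.5 yaw 35.71 shift share [ 1.890e-01 -1.502e-01  1.000e-04] twist share 0.0046 q [0.11 0.5  1.87 0.   0.77 1.06] F [-0.1 -0.2 -0.7]
t 10.5 yaw 35.71 shift share [ 0.0572  0.1633 -0.0839] twist share -0.7465 q [0.11 0.5  1.87 0.   0.77 1.06] F [-0.1 -0.2 -0.7]
```

Call:
send_rows(
  moves=[-0.04,0,0,0,0.66,-0.05,0.02,-0.06,0,0.66,-0.03,0.07,-0.083,-0.09,0.66,0,0.11,-0.083,-0.18,0.66,0.03,0.14,-0.083,-0.27,0.66,0.05,0.155,-0.083,-0.36,0.66,0.057,0.163,-0.083,-0.45,0.66,0.057,0.163,-0.083,-0.54,0.66,0.057,0.163,-0.083,-0.63,0.66,0.057,0.163,-0.083,-0.72,0.66],
)

```text
t: 11.5
tool_pos: [0.6205, 0.0245, 0.0494]
tool_rot: [-2.002, -2.421, 0.0]
wrist_force: [-0.3, -0.3, 0.1]
opening: 0.0602
grasp_force: 0.0
```

Run:
```python
from go import *
x=np.array([-.2233,.9748]);M=np.array([.584,.191])
go(*(M-.17*x),.008,102.9)
p=robot.grab_frame("wrist"); save(p,"w3.png"); print(disc(p))
```

```text
t 11.5 yaw 100.8 shift share [0.001  0.0031 0.0827] twist share -0.0233 q [ 0.02  0.53  1.67 -0.    0.94 -0.17] F [-0.3 -0.3  0.1]
(0.64, ((602.3236694335938, 111.75763702392578), 56.37584686279297))
```

View pics/w3.png

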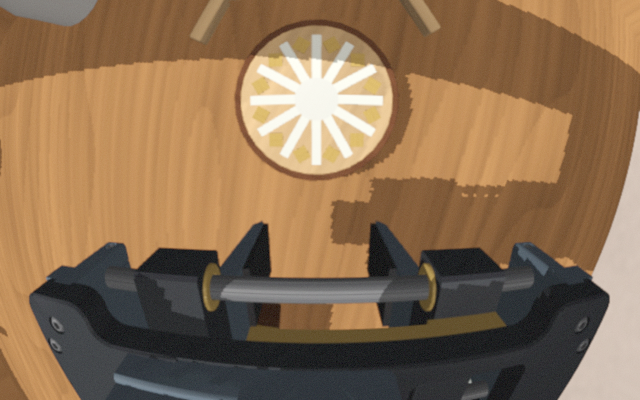

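The disc sits centred between the guide tips at (208,20) and (420,15). I'll lower the fingers and push along the jig axis.

Call:
send_rows(
  moves=[0.001,0.003,0.05,-0.023,0.66,0.001,0.003,0.075,-0.023,0.66,0.001,0.003,0.083,-0.023,0.66,0.001,0.003,0.083,-0.023,0.66],
)

```text
t: 12.0
tool_pos: [0.6216, 0.0253, 0.0073]
tool_rot: [-1.966, -2.449, 0.002]
wrist_force: [0.6, 0.5, 0.1]
opening: 0.0604
grasp_force: 0.0
```

Run:
```python
from go import *
x=np.array([-.2233,.9748]);M=np.array([.584,.191])
go(*(M-.008*x),.008,102.9)
```

```text
t 12.0 yaw 102.46 shift share [ 0.3237 -0.0017 -0.0014] twist share -0.0048 q [ 0.02  0.58  1.71 -0.    0.86 -0.2 ] F [0.6 0.5 0.1]
```

Call:
send_rows(
  moves=[0.03,0,0,-0.005,0.66,0.043,0,0,-0.005,0.66,0.052,0,0,-0.005,0.66,0.062,0,0,-0.005,0.66,0.075,0,0,-0.005,0.66,0.092,-0.001,0,-0.005,0.66,0.112,-0.001,0,-0.005,0.66,0.132,-0.001,0,-0.005,0.66,0.152,-0.001,0,-0.005,0.66,0.17,-0.001,0,-0.005,0.66],
)

```text
t: 13.0
tool_pos: [0.6028, 0.1093, 0.0079]
tool_rot: [1.955, 2.459, -0.0]
wrist_force: [0.3, -1.0, 2.1]
opening: 0.0601
grasp_force: 0.9
```

Call:
send_rows(
  moves=[0.014,0,0,0,0.66,0.028,0,0,0,0.66,0.042,0,0,0,0.66,0.056,0,0,0,0.66,0.07,-0.001,0,0,0.66,0.084,-0.001,0,0,0.66,0.096,-0.001,0,0,0.66,0.106,-0.001,0,0,0.66,0.112,-0.001,0,0,0.66,0.116,-0.001,0,0,0.66],
)

```text
t: 14.0
tool_pos: [0.5895, 0.1649, 0.0079]
tool_rot: [1.955, 2.459, -0.0]
wrist_force: [0.9, -1.0, 1.2]
opening: 0.0598
grasp_force: 0.9
```

Run:
```python
from go import *
x=np.array([-.2233,.9748]);M=np.array([.584,.191])
go(*(M-.006*x),.008,102.9)
p=robot.grab_frame("wrist"); save(p,"w4.png"); print(disc(p), M+.055*x)
```

```text
t 14.0 yaw 103.01 shift share [ 0.0413  0.001  -0.0002] twist share 0.0013 q [ 0.25  0.57  1.73 -0.    0.84  0.03] F [ 0.9 -1.   1.2]
(0.64, ((576.109619140625, 224.45045471191406), 56.299827575683594)) [0.5717185 0.244614 ]
```

View pics/w4.png

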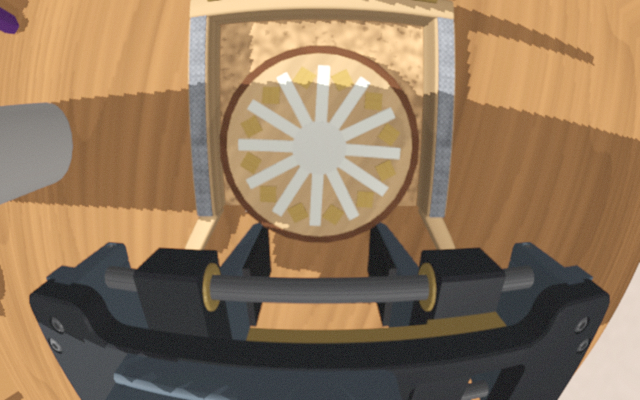

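The disc is in the channel between the felted walls, which end at the mouth at (205,215) and (438,215). The back wall's inner edge is near row 18. I'll measure the remaining gap with this camera.

Run:
```python
from go import *
x=np.array([-.2233,.9748]);M=np.array([.584,.191])
p=robot.grab_frame("wrist")
im=p["pixels"].astype(int); h=[]
print("col300",[tuple(im[v,300]) for v in range(0,34,2)])
for n,u,v,z in[("mouthL",207,216,.0225),("mouthR",438,216,.0225),("back",320,18,.022),("back0",320,10,.022),("discfront",320,46,.016),("discrear",320,241,.016),("fingL",268,228,.03)]:
    P=fish(p,u,v,z)[:2]; print(n,P,((P-M)@x).round(4))
```

```text
col300 [(np.int64(255), np.int64(223), np.int64(174)), (np.int64(255), np.int64(223), np.int64(174)), (np.int64(254), np.int64(221), np.int64(173)), (np.int64(243), np.int64(211), np.int64(164)), (np.int64(196), np.int64(165), np.int64(122)), (np.int64(132), np.int64(107), np.int64(77)), (np.int64(136), np.int64(111), np.int64(82)), (np.int64(132), np.int64(107), np.int64(77)), (np.int64(134), np.int64(110), np.int64(81)), (np.int64(136), np.int64(110), np.int64(79)), (np.int64(160), np.int64(125), np.int64(85)), (np.int64(162), np.int64(126), np.int64(87)), (np.int64(217), np.int64(177), np.int64(129)), (np.int64(217), np.int64(178), np.int64(129)), (np.int64(214), np.int64(175), np.int64(127)), (np.int64(222), np.int64(182), np.int64(133)), (np.int64(233), np.int64(193), np.int64(142))]
mouthL [0.52306139 0.17521171] -0.0018
mouthR [0.64977292 0.20449505] -0.0015
back [0.56130947 0.29118502] 0.1027
back0 [0.56029961 0.29556156] 0.1072
discfront [0.56445301 0.27762631] 0.0888
discrear [0.58874048 0.17281732] -0.0188
fingL [0.55920473 0.17979033] -0.0054
```

Call:
send_rows(
  moves=[0.006,0,0,0,0.66,0.014,0,0,0,0.66,0.02,0,0,0,0.66,0.025,0,0,0,0.66,0.028,0,0,0,0.66,0.03,0,0,0,0.66],
)

```text
t: 14.75
tool_pos: [0.5861, 0.1795, 0.0079]
tool_rot: [-1.955, -2.459, 0.0]
wrist_force: [0.4, 0.0, 0.8]
opening: 0.0603
grasp_force: 0.4
```

Call:
send_rows(
  moves=[0.001,0,0,0,0.66,0.002,0,0,0,0.66],
)

```text
t: 14.95
tool_pos: [0.5859, 0.1803, 0.0079]
tool_rot: [-1.956, -2.459, 0.0]
wrist_force: [0.4, -0.6, 0.6]
opening: 0.0603
grasp_force: 0.3
```

Run:
```python
from go import *
x=np.array([-.2233,.9748]);M=np.array([.584,.191])
go(*(M-.006*x),.008,102.9)
p=robot.grab_frame("wrist"); im=p["pixels"]; save(p,"w5.png"); print(disc(p))
cv2.imwrite("pics/w5c.png",cv2.resize(im[0:260,180:460,::-1],(640,594),interpolation=cv2.INTER_CUBIC))
```

```text
t 14.95 yaw 103.0 shift share [ 0.0098  0.0011 -0.0003] twist share 0.0011 q [ 0.28  0.57  1.73 -0.    0.84  0.05] F [ 0.4 -0.6  0.6]
(0.96, ((572.6712036132812, 240.04505920410156), 56.23463439941406))
```

View pics/w5c.png

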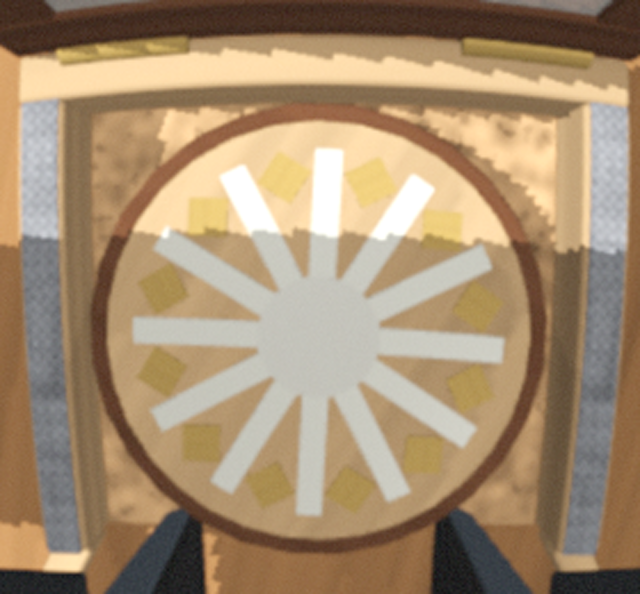

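The crop shows the disc nearly home. Its front edge at row 105 still sits just short of the back wall's inner face at row 85, so about 3–5 mm remain. I'll creep the rest with a force check.

Call:
send_rows(
  moves=[0.0015,0,0,0,0.66,0.003,0,0,0,0.66,0.0045,0,0,0,0.66],
)

```text
t: 15.35
tool_pos: [0.5854, 0.1825, 0.0079]
tool_rot: [1.956, 2.459, -0.0]
wrist_force: [0.1, -0.8, -0.1]
opening: 0.0603
grasp_force: 0.3
```

Call:
send_rows(
  moves=[0.001,0,0,0,0.66,0.002,0,0,0,0.66],
)

```text
t: 15.55
tool_pos: [0.5853, 0.183, 0.0079]
tool_rot: [1.955, 2.459, -0.001]
wrist_force: [0.0, -3.3, -1.3]
opening: 0.06
grasp_force: 1.4
```

Call:
send_rows(
  moves=[0.001,0,0,0,0.66],
)

```text
t: 15.65
tool_pos: [0.5853, 0.1832, 0.0079]
tool_rot: [1.954, 2.458, -0.002]
wrist_force: [1.1, -4.8, -0.5]
opening: 0.0603
grasp_force: 2.1
```

Run:
```python
from go import *
x=np.array([-.2233,.9748]);M=np.array([.584,.191])
go(*(M-.006*x),.008,102.9)
p=robot.grab_frame("wrist"); im=p["pixels"].astype(int); s,(c,r)=disc(p); print(s,((np.array(c)/1000-M)@x).round(4))
print([(v,tuple(map(int,im[v,320]))) for v in range(24,60,2)])
for v in (33,37,40,44): print(v,((fish(p,320,v,.022)[:2]-M)@x).round(4),((fish(p,320,v,.016)[:2]-M)@x).round(4))
```

```text
t 15.65 yaw 103.03 shift share [ 0.0037  0.001  -0.0003] twist share 0.0015 q [ 0.29  0.57  1.73 -0.    0.84  0.06] F [ 1.1 -4.8 -0.5]
0.7 0.0529
[(24, (181, 152, 110)), (26, (179, 149, 108)), (28, (183, 152, 111)), (30, (209, 177, 133)), (32, (254, 221, 173)), (34, (255, 223, 175)), (36, (254, 221, 173)), (38, (253, 220, 172)), (40, (240, 207, 159)), (42, (188, 157, 114)), (44, (131, 107, 77)), (46, (123, 88, 63)), (48, (155, 102, 71)), (50, (153, 101, 70)), (52, (160, 112, 77)), (54, (234, 199, 152)), (56, (244, 212, 162)), (58, (243, 210, 161))]
33 0.1132 0.1147
37 0.111 0.1125
40 0.1094 0.1108
44 0.1073 0.1086
```

Contact with the back wall reads about 5 N, so the medallion is home. I'll back off, rise, and measure the lid angle.

Call:
send_rows(
  moves=[-0.01,0,0,0,0.66,-0.04,0,0,0,0.66,-0.08,0,0,0,0.66,-0.1,0,-0.08,0,0.4,-0.1,0,-0.17,0,0.2,-0.1,0,-0.26,0,0,-0.1,0,-0.34,0,0,-0.1,0,-0.4,0,0,-0.1,0,-0.42,0,0,-0.1,0,-0.42,0,0],
)

```text
t: 16.75
tool_pos: [0.597, 0.135, 0.2191]
tool_rot: [1.955, 2.457, 0.004]
wrist_force: [-0.8, 0.3, -1.1]
opening: 0.0072
grasp_force: 0.0
```

```bash
cat > lid.py <<'E'
from go import *
np.set_printoptions(precision=4,suppress=True)
x=np.array([-.2233,.9748,0]);y=np.array([-.9748,-.2233,0]);M=np.array([.584,.191,0]); z=np.array([0,0,1.])
def jf(P): return np.stack([(P-M)@x,(P-M)@y,P[...,2]],-1)
def jw(f,l,h): return M+f*x+l*y+np.array([0,0,h])
if __name__=="__main__":
    for n in("side","top"):
        p=robot.grab_frame(n); J=jf(cloud(p)); 
        m=(J[...,0]>.0)&(J[...,0]<.2)&(abs(J[...,1])<.068)&(J[...,2]>.05)&(J[...,2]<.165)
        Q=J[m]
        if len(Q)<30: print(n,len(Q)); continue
        for lo in np.arange(.05,.16,.02):
            s=Q[(Q[:,2]>lo)&(Q[:,2]<lo+.02)]
            if len(s): print(n,lo,len(s),np.median(s[:,0]),np.percentile(s[:,0],[10,90]))
        print("top z",np.percentile(Q[:,2],99))
        for q in robot.pinpoint(p,"lid_edge")[:2]: u,v=np.array(q["point"])*[640,400]; print("edge",q["score"],J[int(v),int(u)])
    s=robot.get_state(); print("tcp",jf(s["tool_pos"]))
E
python3 lid.py
```

```text
side 0.05 188 0.12396484594081882 [0.1224 0.1261]
side 0.07 194 0.1241325124458738 [0.1226 0.1261]
side 0.09000000000000001 204 0.12452964929255722 [0.1231 0.1266]
side 0.11000000000000001 189 0.12494874164271337 [0.1234 0.127 ]
side 0.13 220 0.12704747859309015 [0.1253 0.1285]
side 0.15000000000000002 113 0.12468513192625279 [0.1203 0.128 ]
top z 0.15315731504399593
edge 0.96 [ 0.1287 -0.0002  0.1491]
edge 0.67 [0.0006 0.0052 0.0163]
top 0.05 62 0.12289629029862466 [0.121  0.1239]
top 0.07 58 0.12324794025643723 [0.1213 0.1241]
top 0.09000000000000001 65 0.12333286186533854 [0.1218 0.1241]
top 0.11000000000000001 41 0.12297771851131707 [0.1219 0.124 ]
top 0.13 131 0.12345641029645174 [0.1219 0.1291]
top 0.15000000000000002 62 0.1255247845508396 [0.1228 0.1293]
top z 0.15389486355338117
edge 0.96 [ 0.1609 -0.0248 -0.0022]
edge 0.58 [0.1995 0.342  0.0301]
tcp [-0.0572  0.0015  0.2154]
```

Run:
```python
from lid import *
go(*jw(.18,0,.2),102.9)
go(*jw(.18,0,.135),102.9)
```

```text
t 16.95 yaw 103.0 shift share [0.4744 0.0039 0.0309] twist share 0.0011 q [ 0.2   0.38  1.47  0.    1.3  -0.02] F [ 0.5 -0.7 -0.2]
t 16.95 yaw 103.0 shift share [0.4744 0.0045 0.1609] twist share 0.0011 q [ 0.2   0.38  1.47  0.    1.3  -0.02] F [ 0.5 -0.7 -0.2]
```

Call:
send_rows(
  moves=[0.05,0,0,0,0,0.12,0,0,0,0,0.2,0,0,0,0,0.28,0,0,0,0,0.35,0.004,0,0,0,0.42,0.004,0.02,0,0,0.46,0.004,0.04,0,0,0.474,0.004,0.1,0,0,0.474,0.004,0.15,0,0,0.474,0.004,0.161,0,0],
)

```text
t: 17.95
tool_pos: [0.5426, 0.3649, 0.1324]
tool_rot: [-1.953, -2.457, 0.014]
wrist_force: [-0.1, 0.1, -0.4]
opening: 0.0006
grasp_force: 0.0
```

Run:
```python
from lid import *
s=robot.get_state(); t0=jf(s["tool_pos"]); print(t0,s["opening"]); go(*jw(.18,0,.135),102.9)
for d in [90,86,81,76,71,66,61,56,51,46,41,36,31,26,21,16,12,9,6,4]:
    a=np.radians(d); C=np.array([.121-.112*np.cos(a)+.008*np.sin(a)+.016, .023+.112*np.sin(a)+.008*np.cos(a)])
    print(d,C.round(4),"share from now",((C[0]-t0[0])/.5).round(3),((t0[2]-C[1])/.5).round(3))
```

```text
[0.1788 0.0015 0.1324] 0.0006329454980821732
t 17.95 yaw 103.03 shift share [ 0.0024  0.003  -0.0052] twist share 0.0015 q [ 0.57  0.5   1.48 -0.    1.17  0.35] F [-0.1  0.1 -0.4]
90 [0.145 0.135] share from now -0.068 -0.005
86 [0.1372 0.1353] share from now -0.083 -0.006
81 [0.1274 0.1349] share from now -0.103 -0.005
76 [0.1177 0.1336] share from now -0.122 -0.002
71 [0.1081 0.1315] share from now -0.141 0.002
66 [0.0988 0.1286] share from now -0.16 0.008
61 [0.0897 0.1248] share from now -0.178 0.015
56 [0.081  0.1203] share from now -0.196 0.024
51 [0.0727 0.1151] share from now -0.212 0.035
46 [0.065  0.1091] share from now -0.228 0.047
41 [0.0577 0.1025] share from now -0.242 0.06
36 [0.0511 0.0953] share from now -0.255 0.074
31 [0.0451 0.0875] share from now -0.267 0.09
26 [0.0398 0.0793] share from now -0.278 0.106
21 [0.0353 0.0706] share from now -0.287 0.124
16 [0.0315 0.0616] share from now -0.294 0.142
12 [0.0291 0.0541] share from now -0.299 0.157
9 [0.0276 0.0484] share from now -0.302 0.168
6 [0.0264 0.0427] share from now -0.305 0.179
4 [0.0258 0.0388] share from now -0.306 0.187
```

Call:
send_rows(
  moves=[-0.04,0.003,-0.005,0,0,-0.06,0.003,-0.005,0,0,-0.07,0.003,-0.005,0,0,-0.083,0.003,-0.006,0,0,-0.1,0.003,-0.005,0,0,-0.118,0.003,-0.003,0,0,-0.134,0.003,0,0,0,-0.15,0.003,0.005,0,0,-0.165,0.003,0.01,0,0,-0.178,0.003,0.015,0,0],
)

```text
t: 18.95
tool_pos: [0.5667, 0.2794, 0.1297]
tool_rot: [1.956, 2.458, -0.0]
wrist_force: [0.3, 1.1, 3.7]
opening: 0.0004
grasp_force: 1.2
```

Run:
```python
from lid import *
s=robot.get_state(); t0=jf(s["tool_pos"]); print(t0,s["wrist_force"])
p=robot.grab_frame("side"); J=jf(cloud(p)); save(p,"s2.png")
m=(J[...,0]>-.06)&(J[...,0]<.14)&(abs(J[...,1])<.066)&(abs(J[...,1])>.055)&(J[...,2]>.04)&(J[...,2]<.165); Q=J[m]
if len(Q)>20: print(len(Q),np.polyfit(Q[:,2],Q[:,0],1), Q.max(0))
cv2.imwrite("pics/s2c.png",cv2.resize(p["pixels"][130:330,140:400,::-1],(780,600)))
```

```text
[ 0.09   -0.0028  0.1297] [0.2979 1.0528 3.6802]
279 [-0.513   0.1376] [0.121  0.0659 0.143 ]
```

View pics/s2c.png

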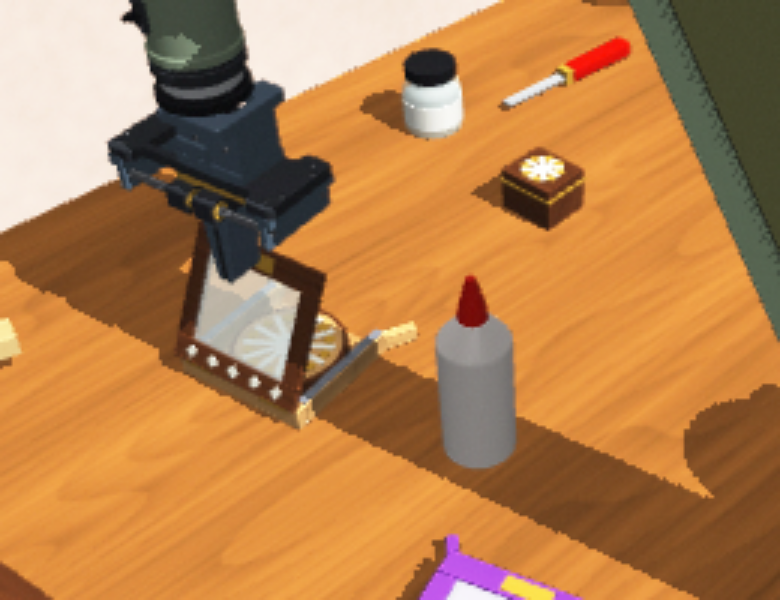

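The crop shows the closed fingertips on the lid's outer face near its free edge at (240,270). The lid is at about 63°, with the home medallion visible through it. I'll continue along the arc.

Call:
send_rows(
  moves=[-0.018,0,0.009,0,0,-0.034,0,0.02,0,0,-0.05,0,0.032,0,0,-0.064,0,0.045,0,0,-0.077,0,0.059,0,0,-0.089,0,0.075,0,0,-0.1,0,0.091,0,0,-0.109,0,0.107,0,0,-0.115,0,0.121,0,0,-0.119,0,0.133,0,0],
)

```text
t: 20.0
tool_pos: [0.5798, 0.2218, 0.0626]
tool_rot: [-1.956, -2.459, 0.001]
wrist_force: [0.4, -1.5, 2.9]
opening: 0.0004
grasp_force: 1.0
```

```bash
cat > ang.py <<'E'
from lid import *
s=robot.get_state(); print(jf(s["tool_pos"]),s["wrist_force"])
p=robot.grab_frame("side"); J=jf(cloud(p))
m=(J[...,0]>-.0)&(J[...,0]<.11)&(abs(J[...,1])<.067)&(abs(J[...,1])>.056)&(J[...,2]>.023)&(J[...,2]<.09); Q=J[m]
k=np.polyfit(Q[:,0],Q[:,2],1); print(len(Q),"angle",-np.degrees(np.arctan(k[0])),"z at edge",np.polyval(k,-.007))
E
python3 ang.py
```

```text
[ 0.031  -0.0028  0.0626] [ 0.4392 -1.5082  2.9441]
293 angle 13.2792367343765 z at edge 0.061521625297426726
```

Call:
send_rows(
  moves=[-0.002,0,0.008,0,0,-0.003,0,0.016,0,0,-0.004,0,0.024,0,0,-0.005,0,0.031,0,0,-0.005,0,0.037,0,0,-0.005,0,0.041,0,0],
)

```text
t: 20.65
tool_pos: [0.5805, 0.2198, 0.0427]
tool_rot: [1.955, 2.459, -0.0]
wrist_force: [-0.2, -0.1, 2.3]
opening: 0.0006
grasp_force: 1.0
```

Call:
send_rows(
  moves=[0,0,-0.015,0,0,0,0,-0.03,0,0,-0.03,-0.003,-0.03,0,0,-0.05,-0.005,-0.03,0,0,-0.05,-0.005,-0.03,0,0],
)

```text
t: 21.15
tool_pos: [0.5836, 0.193, 0.0579]
tool_rot: [1.958, 2.457, -0.001]
wrist_force: [0.2, -0.9, -0.1]
opening: 0.0007
grasp_force: 0.0
```

```bash
python3 ang.py
```

```text
[ 0.002  -0.      0.0579] [ 0.2147 -0.9012 -0.0588]
246 angle 4.62060369488446 z at edge 0.042501617098457546
```

Call:
send_rows(
  moves=[0,0,0.015,0,0,0,0,0.024,0,0,0,0,0.03,0,0,0,0,0.034,0,0,0,0,0.038,0,0,0,0,0.042,0,0,0,0,0.046,0,0,0,0,0.048,0,0],
)

```text
t: 22.0
tool_pos: [0.5837, 0.1949, 0.0338]
tool_rot: [1.955, 2.459, 0.0]
wrist_force: [0.4, -0.8, 1.7]
opening: 0.0007
grasp_force: 0.8
```

Call:
send_rows(
  moves=[0,0,0.002,0,0,0,0,0.004,0,0],
)

```text
t: 22.2
tool_pos: [0.5838, 0.1949, 0.032]
tool_rot: [1.956, 2.458, 0.0]
wrist_force: [0.5, -0.4, 1.4]
opening: 0.0002
grasp_force: 0.8
```

Call:
send_rows(
  moves=[0,0,0.002,0,0,0,0,0.004,0,0],
)

```text
t: 22.4
tool_pos: [0.5838, 0.1949, 0.0311]
tool_rot: [1.955, 2.458, 0.001]
wrist_force: [-3.3, -1.6, 13.7]
opening: 0.0003
grasp_force: 6.7
```

Call:
send_rows(
  moves=[0,0,0.002,0,0],
)

```text
t: 22.5
tool_pos: [0.5839, 0.1949, 0.031]
tool_rot: [1.955, 2.458, 0.001]
wrist_force: [-4.3, -2.0, 18.2]
opening: 0.0005
grasp_force: 9.2
```

The reading is 18 N at the shut stop, so I'm backing off now.

Call:
send_rows(
  moves=[0,0,-0.006,0,0,0,0,-0.03,0,0,0,0,-0.1,0,0,-0.02,0,-0.18,0,0,-0.1,0,-0.25,0,0,-0.2,0,-0.3,0,0,-0.3,0,-0.34,0,0,-0.35,0,-0.34,0,0,-0.36,0,-0.34,0,0],
)

```text
t: 23.4
tool_pos: [0.6255, 0.0157, 0.2007]
tool_rot: [1.959, 2.452, 0.002]
wrist_force: [-0.1, 0.9, -0.8]
opening: -0.0
grasp_force: 0.0
```

```bash
python3 ang.py
python3 - <<'E'
from lid import *
p=robot.grab_frame("side"); c=cloud(p)
cv2.imwrite("pics/s3c.png",cv2.resize(p["pixels"][130:330,140:400,::-1],(780,600)))
p=robot.grab_frame("top"); c=cloud(p)
for t,h in[("casket",.04),("jar",.07),("glue_bottle",.06)]:
    q=robot.outline_of(p,t)[0]["region"]; s=q&(c[...,2]>h)&(c[...,2]<.2); print(t,np.percentile(c[s],[2,98],axis=0)[:,:2])
E
```

```text
[-0.1801 -0.0013  0.2007] [-0.0754  0.8965 -0.8177]
203 angle -0.14886461209845991 z at edge 0.03142471346529779
casket [[ 0.5382 -0.1144]
 [ 0.6    -0.0753]]
jar [[ 0.7472 -0.1363]
 [ 0.8007 -0.0824]]
glue_bottle [[0.3386 0.1596]
 [0.3936 0.2179]]
```

View pics/s3c.png

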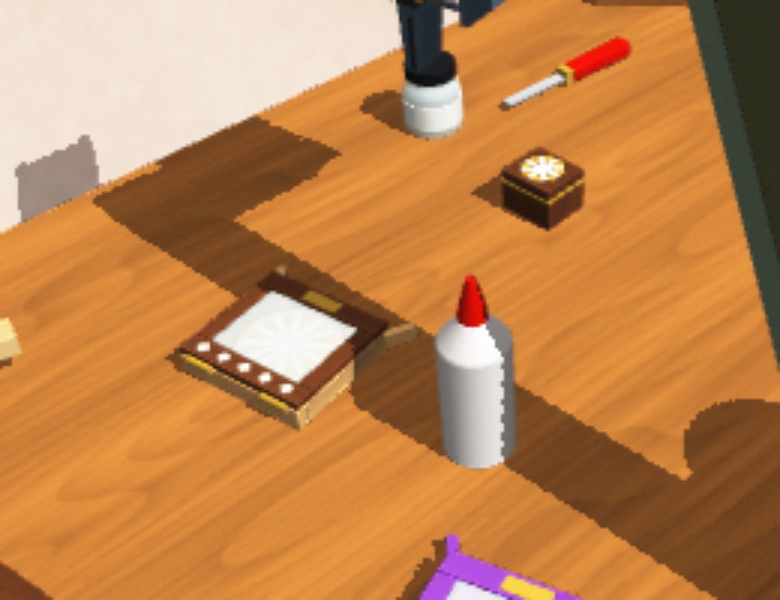

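The lid lies flat over the medallion (angle about 0, edge at 31 mm), with the star visible through the window. The bottle, jar, casket and chisel are where they were, and the robot is clear of everything.

```bash
python3 -c "
from workcell import robot
print(robot.sign_off())"
```

```text
the job is handed in; nothing more can be done
None
```

The medallion is home in the jig and the lid is shut over it (measured angle about 0). I saw at most about 5 N on the medallion and 19 N on the lid at the shut stop, which is close to the 20 N limit and only read at the end of each move. The bystanders were left alone, the arm is clear of everything, and the job was handed in at about 24 s; no verdict came back.

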